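Preload a spring cartridge on the pull rig to the marked reading

ROBOT

A 6-joint arm with a two-finger parallel gripper is mounted at the origin on a cart in front of the work surface, level with it; the furniture and walls round the work are solid. World frame = base frame: x ahead of the robot, y to its left, z up, the work surface at z = 0. Lengths are in m, angles in rad, forces in N, time in s.
With the tool pointing down it reaches from about 0.275 to 0.775 m from the base axis. Payload 14.6 kg.
Tool frame: the origin (TCP) lies midway between the tips of the shut fingers; the grasp point (between the pads) lies 19 mm behind it; z points along the fingers, y is the direction in which the jaws open and shut (so a half turn about z gives the same grasp; the last joint's range is limited). The gripper opens to 85 mm and grips with 20 to 120 N. Pads are 22 mm wide; open, the fingers measure 114 mm over their backs; the gripper's body (76 mm by 85 mm) begins 54 mm behind the grasp point. The pads swing forward as they close: fully open they stand 13 mm farther back than shut.
Start: joints at [-1.495, 0.263, -0.048, 1.259, 0, 1.415], TCP at [0.12, -0.511, 0.231] pointing down, gripper open.
Joint ranges: [-2.65, 2.65], [-0.89, 1.7], [-1.18, 1.37], [-2.13, 2.11], [-1.35, 1.29], [-3.14, 3.14]. Speed limits (rad/s): [1.89, 1.89, 2.57, 2.79, 3.14, 3.14].

INTERFACE

Orientations are given as a unit quaternion [w, x, y, z].
In Python, from bench import bot, vision gives the robot as it stands. Calls block until the motion is done:
- bot.move_to(position, orientation): joint-space move of the TCP to a pose.
- bot.movel(position, feed=0.15, ori=None, contact_N=None): straight line of the TCP; ori=None keeps the orientation; feed is the mean speed in m/s. With contact_N (N) it stops when the force on the tool has changed by that much, and returns True; else False.
- bot.movej(angles): joint-space move.
- bot.move_gripper(opening, strength=None): opening from 0.0 (shut) to 1.0 (fully open); strength is the grip in N (None keeps the last); returns when the fingers have stopped.
- bot.pause(seconds).
- bot.solve_ik(position, orientation): joint angles nearest the present ones, or None.
- vision.camera(name): name is "scene" or "top" or "wrist"; returns a dict with "color" (420x560x3 uint8, red, green, blue), "K" (3x3 intrinsics, pixels), "k1" (the pictures are not rectified: a ray, as slopes to the right and down, at radius r is drawn at 1 + k1 r^2 times it, then the intrinsics apply), "cam_to_world" (4x4, takes a point from camera to world coordinates); the wrist camera has in their place "mount" (4x4, takes a point from camera to tool coordinates, whose origin is the TCP and whose axes are the flange's). Camera axes: x right, y up, looking along -z (the intrinsics and any distortion apply to the point x, -y, -z); pixel columns grow to the right and rows downward; lengths in m; the calibration is good to about 2 mm. A picture is of the moment at which its call begins: read the wrist's pose just before it. There is no depth.
A pose or a line that the arm cannot do raises bot.PlanningError and nothing moves.
- bot.job_done(): hands the job in, once; it reports no verdict.
Readings, each from a call of its own:
- bot.current_time(): time.
- bot.current_joints(): joint angles.
- bot.current_qvel(): joint speeds.
- bot.current_tau(): joint torques, N m.
- bot.current_tool_pos(): TCP position.
- bot.current_tcp_rot(): TCP orientation.
- bot.current_contact_force(): force on the tool from outside, world axes, zero at the start.
- bot.current_wrist_torque(): the same for the moment, N m.
- bot.current_finger_gap(): opening from 0.0 (shut) to 1.0 (fully open).
Only numpy, scipy, OpenCV 4.12 (cv2) and the standard library are available. Lean on these libraries where they do the work, as an engineer would, in place of code of your own. Each camera call takes 0.05 s, during which the arm holds its last target. There are 200 camera calls.

TASK

On the spring pull rig at the left, squeeze the orange paddle and the black grip together so that the catch lifts out of the toothed rack, draw the carriage out against the spring until the orange pointer is over the green part of the marker, then let go so that the catch drops between the teeth and keeps the pointer over the green. Do not overload the spring: the pointer must never run past the end of the red part of the marker. Leave the timer, the grey-lidded jar, the beaker and the stopper near the rig where they are.

Things in the scene. Friction and masses are not known exactly. Their poses are not given: they have to be found in the camera images.
- pull_rig: the fixed pull rig, screwed down: grey base plate 100x390x12 mm (x -50 to +50, y -125 to +265 in its frame) with rail, toothed rack, hood and clamp. Origin on the worktop under the carriage; z up, x away from the robot, +y toward the anchored end with the blue spring cartridge. The carriage is drawn out along -y.
- hood_nose (a point): middle of the hood's front edge, a round aluminium bar 8 mm thick and 170 mm long along y, 127 mm above the worktop; axes as pull_rig's. A clear flat sheet runs back from it (+x), top at 131 mm. It hangs over the grips, so they cannot be taken from straight above: reach in under it from the front, the gripper leaning back toward -x along the grips' own lean of 42 degrees.
- grip_mid (a point): rides on the carriage, 78 mm above the worktop, half-way between the outer faces of its two grips, 5 mm below their outer ends; axes as pull_rig's. Grips: flat bars 38 mm long, 18 wide, 9 thick (along y), leaning 42 degrees from vertical, outer ends toward -x; they run 33 mm down from here to the carriage block. Squeeze along y on the outer faces: 44 mm over both free, 32 mm squeezed.
- black_grip (a point): on the fixed black grip of the carriage, the +y one of the two, mid-thickness, 5 mm below its outer end; its outer face is 4.5 mm from here on the +y side; axes as pull_rig's
- paddle (a point): on the movable orange release paddle, the -y one of the two grips, mid-thickness, 5 mm below its outer end; its outer face is 4.5 mm from here on the -y side; axes as pull_rig's
- release (a joint): squeeze of the orange paddle toward the black grip, m: 0 free, 0.012 full; sprung, 4.5 N rising to 7.5 N. It lifts the catch: clear of the teeth above about 0.0075; below 0.002 the catch is fully down between teeth; a value between, with nothing touching it, means that it stands on a tooth.
- carriage (a joint): the gauge reading: how far the carriage is drawn out of the gauge body, m, 0 parked to 0.085; pull is 3 N at 0 and 150 N/m more. The gauge body hangs on the sprung cartridge under test, which gives way too (unknown stiffness, perhaps a quarter of the reading), so the hand travels farther than the reading: watch the reading.
- rack (a point): middle of the toothed rack's top, 30 mm above the worktop, in front of the rail; axes as pull_rig's. 12 teeth, 8 mm pitch along y (some 6 to 7 mm of reading). The catch holds when it drops between two teeth; on letting go the carriage runs back by up to one pitch until it catches. Where the teeth stand against the scale differs from start to start.
- marker (a joint): the reading in m (same scale as joint carriage) at which the pointer stands over the middle of the marker's green part. The marker is clamped on the gauge's scale. Green reaches 7 mm to either side, the red part from 7 to 20 mm beyond.
- marker_mid (a point): middle of the marker's green part (green 14 mm long along y, then red 13 mm on the -y side), on the white scale on top of the black gauge body; axes as pull_rig's
- pointer (a point): tip region of the thin orange pointer that rides on the carriage and passes over the scale and marker; moves along -y as the carriage is drawn out; axes as pull_rig's
- timer: small white kitchen-type timer lying flat, 56x66x16 mm, at the front edge to the right of the rig; origin in the middle of its underside; a bystander
- jar_grey: small jar with grey lid, 49 mm wide, 40 tall, behind the rig; origin in the middle of its underside; a bystander
- beaker: empty glass beaker, 61 mm wide, 73 tall, to the right of the rig; origin in the middle of its underside; a bystander
- stopper_red: red-brown rubber stopper, 34 mm wide, 28 tall, to the right of the rig; origin in the middle of its underside; a bystander

How it is judged:
On the way:
1. the paddle is squeezed and the carriage drawn out by at least 20 mm of reading (value of joint release above 0.0065 m and value of joint carriage above 0.02 m), for 0.1 s.
At the end, for the whole second after the job is handed in: the carriage is held at rest by its catch, dropped fully between the teeth (paddle back out to within 2.5 mm), with the pointer within 7.5 mm of the middle of the green part of the marker (y of pointer in the frame of marker_mid between -0.0075 and 0.0075 m and value of joint release below 0.0025 m and velocity of joint carriage between -0.01 and 0.01 m/s); the robot touches nothing.
It fails at once if the pointer runs past the end of the red part of the marker (more than 21 mm beyond the middle of the green) (y of pointer in the frame of marker_mid below -0.021 m).
It fails at once if one of the bystanders (timer, grey-lidded jar, beaker, stopper) is shifted by more than 30 mm (distance of any of timer, jar_grey, beaker, stopper_red from where it was at the start of the episode above 0.03 m).
It also fails if it takes over 40 s, if anything falls off the work surface, if the arm or the gripper's body presses on something with over 40 N, if the wrist force passes 120 N, or if a joint passes its speed limit or range.

## Working session

There is one attempt and no reset: what is moved stays moved. The work goes in short steps, each a Python script; the robot and the scene stay as the last script left them, time stands still between calls to the robot, and variables do not carry over. Pictures are saved under pics/ and viewed, about 8 in all and at most 12, crops included, and the job is handed in when it is done.

```bash
ls; mkdir -p pics
python3 - <<'E'
from bench import bot, vision
import cv2,numpy as np
for n in ("scene","top"):
    c=vision.camera(n); cv2.imwrite(f"pics/{n}0.png",cv2.resize(c["color"][:,:,::-1],(800,600),interpolation=cv2.INTER_CUBIC))
    np.savez(f"{n}0.npz",**c); print(n,c["K"],c["k1"],c["cam_to_world"].round(4))
print(bot.current_time(),bot.current_tcp_rot())
E
```

```text
pics
scene [[394.95297435   0.         277.65631204]
 [  0.         394.95297435 211.86192258]
 [  0.           0.           1.        ]] 0.034667743496231494 [[-0.8312  0.4375 -0.3432  0.0842]
 [-0.556  -0.6596  0.5058  0.8542]
 [-0.0051  0.6112  0.7915  1.1832]
 [ 0.      0.      0.      1.    ]]
top [[383.89666826   0.         277.75653737]
 [  0.         383.89666826 205.80096709]
 [  0.           0.           1.        ]] 0.02877471926596908 [[ 0.0196  0.9901 -0.1389  0.4089]
 [-0.9998  0.0206  0.0057  0.1943]
 [ 0.0085  0.1388  0.9903  1.1153]
 [ 0.      0.      0.      1.    ]]
0.1 [-4.90723024e-04  9.93350488e-01  1.15128474e-01  2.57170713e-05]
```

View pics/scene0.png

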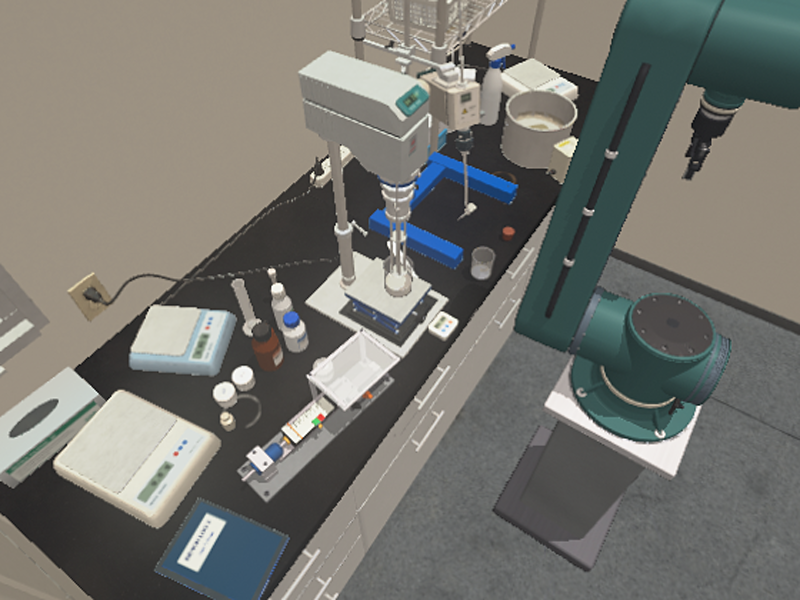

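View pics/top0.png

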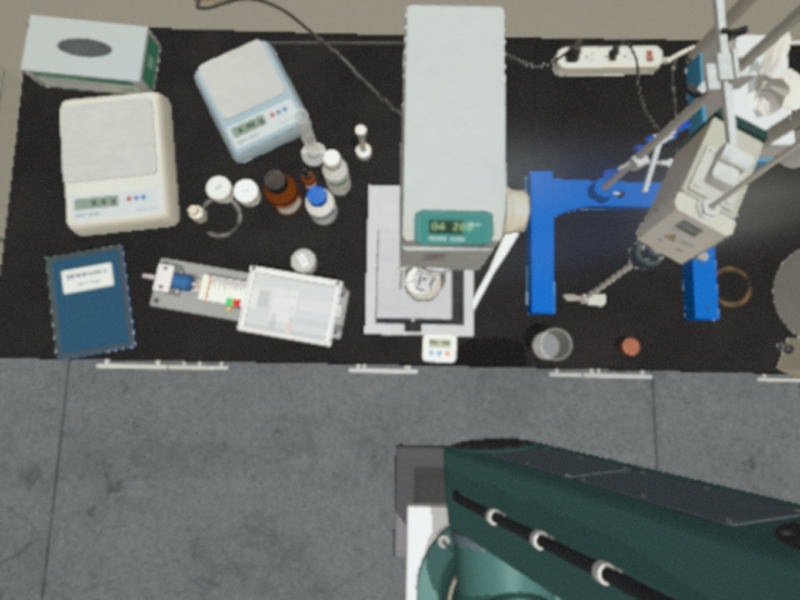

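The scene view shows the rig around (315,430), with the red/green marker at (318,420). The top view shows its plate from (155,260) to (345,345) and the marker at (233,303). I'll crop closer.

```bash
cat > h.py <<'E'
import numpy as np, cv2
from scipy.spatial.transform import Rotation as R
def ray(c,u,v,T=None):
    K=c["K"];k=float(c["k1"]);T=c["cam_to_world"] if T is None else T
    d=np.array([(u-K[0,2])/K[0,0],(v-K[1,2])/K[1,1]])
    s=d.copy()
    for _ in range(20): s=d/(1+k*(s@s))
    r=T[:3,:3]@np.array([s[0],-s[1],-1.]); return T[:3,3].copy(),r/np.linalg.norm(r)
def onz(c,u,v,z,T=None):
    o,r=ray(c,u,v,T); return o+r*(z-o[2])/r[2]
def proj(c,p,T=None):
    K=c["K"];k=float(c["k1"]);T=c["cam_to_world"] if T is None else T
    q=T[:3,:3].T@(np.asarray(p)-T[:3,3]); s=np.array([q[0],-q[1]])/-q[2]; s=s*(1+k*(s@s))
    return np.array([K[0,0]*s[0]+K[0,2],K[1,1]*s[1]+K[1,2]])
def two(rs):
    A=np.zeros((3,3));b=np.zeros(3)
    for o,d in rs:
        P=np.eye(3)-np.outer(d,d);A+=P;b+=P@o
    p=np.linalg.solve(A,b); return p,[np.linalg.norm((np.eye(3)-np.outer(d,d))@(p-o)) for o,d in rs]
E
python3 - <<'E'
from h import *
S=dict(np.load("scene0.npz"));T=dict(np.load("top0.npz"))
a=T["color"][172:252,95:255,::-1];b=S["color"][235:355,155:285,::-1]
a=cv2.resize(a,None,fx=5,fy=5,interpolation=cv2.INTER_CUBIC);cv2.imwrite("pics/a.png",a)
cv2.imwrite("pics/b.png",cv2.resize(b,None,fx=5,fy=5,interpolation=cv2.INTER_CUBIC))
for (u,v) in [(156,258),(345,345),(152,305),(233,303)]: print(onz(T,u*.7,v*.7,0.012))
E
```

```text
[0.62728973 0.67843793 0.012     ]
[0.45836007 0.28969854 0.012     ]
[0.5311408  0.67871544 0.012     ]
[0.53844739 0.51787547 0.012     ]
```

View pics/a.png

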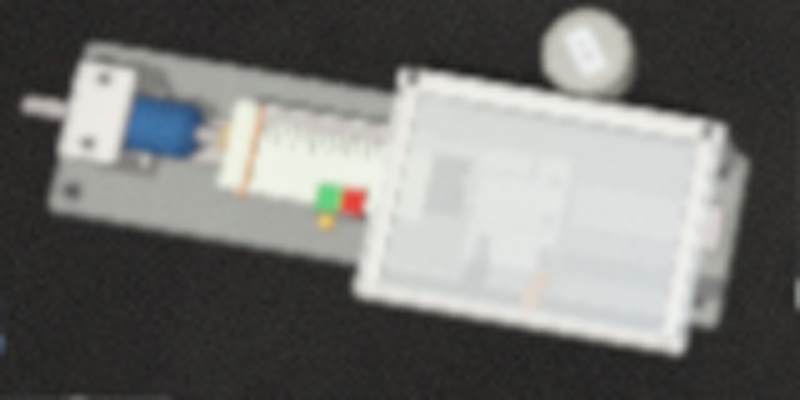

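View pics/b.png

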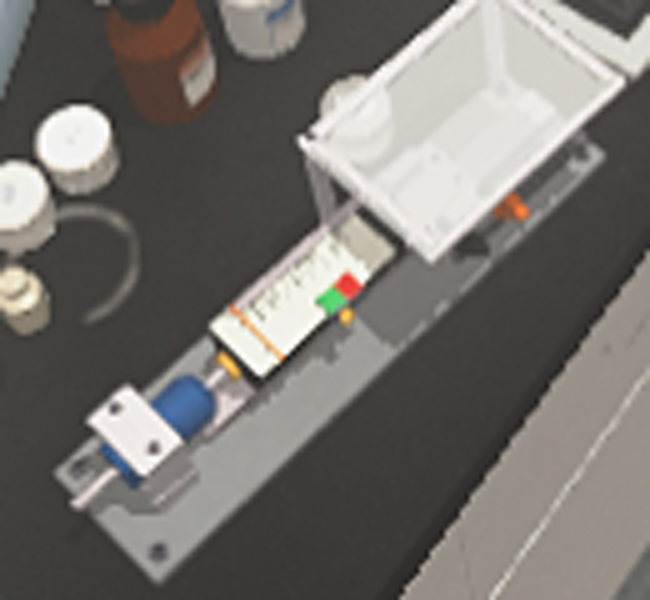

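Run:
```python
from h import *
S=dict(np.load("scene0.npz"));T=dict(np.load("top0.npz"))
t=lambda x,y:(95+x/5-.4,172+y/5-.4); s=lambda x,y:(155+x/5-.4,235+y/5-.4)
# rig-frame corners on plate top z=.012
rig=np.array([[50,265],[-50,265],[-50,-125],[50,-125]])/1e3
top=np.array([onz(T,*t(*p),.012)[:2] for p in [(90,42),(50,210),(715,325),(748,155)]])
sc=np.array([onz(S,*s(*p),.012)[:2] for p in [(60,472),(160,580)]])
print(top,"scene",sc)
for idx in ([0,1,2,3],[0,1,2]):
    A,B=rig[idx],top[idx]; a=A-A.mean(0);b=B-B.mean(0)
    th=np.arctan2((a[:,0]*b[:,1]-a[:,1]*b[:,0]).sum(),(a*b).sum()); Rm=np.array([[np.cos(th),-np.sin(th)],[np.sin(th),np.cos(th)]])
    o=B.mean(0)-Rm@A.mean(0); print("yaw",np.degrees(th),"o",o,"res",((Rm@A.T).T+o-B).round(4).tolist())
    if len(idx)==4: R0,o0=Rm,o
def rep(n,a,b):
    p,e=two([ray(T,*t(*a)),ray(S,*s(*b))]); print(n,p.round(4),"rig",(R0.T@(p[:2]-o0)).round(4),np.round(e,4))
rep("paddle",(537,290),(514,207))
rep("green",(329,197),(331,301))
rep("hoodcorner front+y",(358,293),(432,258))
rep("hoodcorner back+y",(400,75),(302,143))
rep("hoodcorner front -y",(682,350),(622,85))
rep("pointer end front",(244,190),(280,357))
rep("knob",(326,221),(347,316))
np.savez("rig.npz",R=R0,o=o0)
```

```text
[[0.62928545 0.66885207]
 [0.53075054 0.68377331]
 [0.47212742 0.30132231]
 [0.57098431 0.28557481]] scene [[0.62321257 0.66608803]
 [0.52865196 0.68140198]]
yaw -8.691100301591062 o [0.54020942 0.41568441] res [[0.0004, 0.0012], [0.0001, 0.0014], [-0.0002, -0.0016], [-0.0002, -0.001]]
yaw -8.739337359200213 o [0.54001581 0.41535095] res [[0.0004, 0.0008], [0.0001, 0.0011], [-0.0005, -0.0019]]
paddle [0.4824 0.3916 0.0676] rig [-0.0535 -0.0325] [0.004 0.004]
green [0.5332 0.5069 0.0733] rig [-0.0207  0.0891] [0.001 0.001]
hoodcorner front+y [0.4771 0.4714 0.1325] rig [-0.0708  0.0455] [0.001 0.001]
hoodcorner back+y [0.589  0.4551 0.1364] rig [0.0423 0.0463] [0.0018 0.0018]
hoodcorner front -y [0.4522 0.3067 0.1249] rig [-0.0705 -0.121 ] [0.0003 0.0003]
pointer end front [0.5357 0.5525 0.0741] rig [-0.0251  0.1346] [0.0013 0.0013]
knob [0.5202 0.5085 0.0704] rig [-0.0338  0.0887] [0.0012 0.0012]
```

```bash
cat >> h.py <<'E'
_g=np.load("rig.npz");Rr=np.eye(3);Rr[:2,:2]=_g["R"];orig=np.array([*_g["o"],0.])
a=np.radians(42);zt=Rr@[np.sin(a),0,-np.cos(a)];yt=Rr@[0,-1,0.];M=np.column_stack([np.cross(yt,zt),yt,zt])
q=R.from_matrix(M).as_quat();ORI=np.array([q[3],*q[:3]])
w=lambda p:orig+Rr@np.asarray(p,float)
rg=lambda p:Rr.T@(np.asarray(p)-orig)
def wristT(bot,c):
    T=np.eye(4);o=bot.current_tcp_rot();T[:3,:3]=R.from_quat([*o[1:],o[0]]).as_matrix();T[:3,3]=bot.current_tool_pos();return T@c["mount"]
E
python3 - <<'E'
from h import *
from bench import bot,vision
j=np.array(bot.current_joints())
# retracted poses
o0=np.array(bot.current_tcp_rot())
jr=bot.solve_ik([.12*.38/.525,-.511*.38/.525,.30],o0); print(jr)
gm=np.array([-.053,-.012,.078]);ax=np.array([np.sin(a),0,-np.cos(a)])
for d in (.13,.10,0,-.016):
    p=w(gm-d*ax);print(d,p,bot.solve_ik(p,ORI))
    p=w(gm+[0,-.07,0]-d*ax);print("   pulled",bot.solve_ik(p,ORI))
c=vision.camera("wrist");print(c["K"],c["mount"].round(3))
E
```

```text
[-1.55549196e+00 -2.12351769e-03 -1.82103496e-01  1.39179802e+00
 -4.68824302e-05  1.35533203e+00]
0.13 [0.40001657 0.42497525 0.17460883] [ 0.97235486  0.23296743 -0.4970641   0.46976811 -0.64783132 -2.14339046]
   pulled [ 0.90180179  0.12109072 -0.65498213  0.37579632 -0.620667   -2.2242398 ]
0.1 [0.41985999 0.42194194 0.15231448] [ 0.93624566  0.2628032  -0.53117254  0.38083249 -0.63431833 -2.18517327]
   pulled [ 0.86166289  0.15677021 -0.69113517  0.27835671 -0.60386791 -2.26878868]
0 [0.48600471 0.41183089 0.078     ] [ 0.82416111  0.38774617 -0.61089859  0.10479505 -0.58735281 -2.30946383]
   pulled [ 0.73978837  0.30623632 -0.77573346 -0.02598387 -0.54753461 -2.39769555]
-0.016 [0.49658787 0.41021312 0.06610968] [ 0.80745251  0.41072622 -0.61861064  0.0642783  -0.57975171 -2.32729424]
   pulled [ 0.72199703  0.33355063 -0.78381911 -0.07070748 -0.53870233 -2.41573586]
[[320.61493363   0.         275.76233403]
 [  0.         320.61493363 204.26778989]
 [  0.           0.           1.        ]] [[ 0.001  0.948  0.319  0.082]
 [ 1.    -0.001  0.    -0.   ]
 [ 0.001  0.319 -0.948 -0.142]
 [ 0.     0.     0.     1.   ]]
```

```bash
sed -i 's/yt=Rr@\[0,-1,0.\]/yt=Rr@[0,1,0.]/' h.py
python3 - <<'E'
from h import *
from bench import bot,vision
ax=np.array([np.sin(a),0,-np.cos(a)]);gm=np.array([-.053,-.012,.078])
for d in (.13,.07,0,-.02):
    for dy in (0,-.07): print(d,dy,bot.solve_ik(w(gm+[0,dy,0]-d*ax),ORI))
js=bot.solve_ik(w(gm-.13*ax),ORI)
jr=np.array(bot.solve_ik([.12*.38/.525,-.511*.38/.525,.30],bot.current_tcp_rot()))
bot.movej(jr); j2=jr.copy(); j2[0]=js[0]; j2[5]=js[5]; bot.movej(j2); bot.movej(js)
T=wristT(bot,c:=vision.camera("wrist"))
np.savez("w1.npz",T=T,**c);print(bot.current_time(),rg(bot.current_tool_pos()))
cv2.imwrite("pics/w1.png",c["color"][:,:,::-1])
s=vision.camera("scene");np.savez("s1.npz",**s);t=vision.camera("top");np.savez("t1.npz",**t)
E
```

```text
0.13 0 [ 0.97235486  0.23296743 -0.4970641   0.46976811 -0.64783132  0.99820219]
0.13 -0.07 [ 0.90180179  0.12109072 -0.65498213  0.37579632 -0.620667    0.91735285]
0.07 0 [ 0.90125558  0.2964403  -0.5606761   0.29439614 -0.62044472  0.91673957]
0.07 -0.07 [ 0.8231603   0.19707221 -0.72247752  0.18329565 -0.58690166  0.83105578]
0 0 [ 0.82416111  0.38774617 -0.61089859  0.10479505 -0.58735281  0.83212882]
0 -0.07 [ 0.73978837  0.30623632 -0.77573346 -0.02598387 -0.54753461  0.7438971 ]
-0.02 0 [ 0.80332877  0.41657365 -0.6203158   0.05433351 -0.57785338  0.80992528]
-0.02 -0.07 [ 0.71762171  0.34048607 -0.78559634 -0.08167699 -0.53650837  0.72144961]
5.4833 [-0.14005919 -0.01184046  0.17527773]
```

View pics/w1.png

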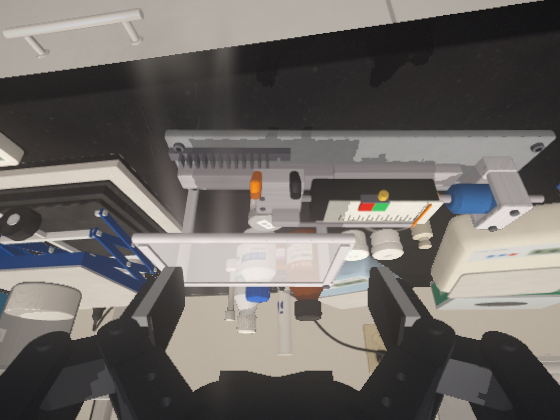

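The wrist view shows the orange paddle at (256,185), the black grip at (295,183), green at (380,207), red at (366,207), the pointer line at (422,213) and the hood bar from (135,238) to (353,238). I'll turn these into rig coordinates.

Run:
```python
from h import *
c=dict(np.load("w1.npz"));T=c["T"];im=c["color"];hsv=cv2.cvtColor(im,cv2.COLOR_RGB2HSV)
print("cam",rg(T[:3,3]))
def blob(m,r):
    x0,y0,x1,y1=r;m=m[y0:y1,x0:x1].astype(np.uint8);n,l,s,ce=cv2.connectedComponentsWithStats(m);k=1+s[1:,4].argmax()
    return s[k]+[x0,y0,0,0,0],ce[k]+[x0,y0]
H,S,V=[hsv[...,i].astype(int) for i in range(3)]
o,oc=blob((H<20)&(S>150)&(V>120),(240,160,275,215));b,bc=blob(V<60,(285,165,310,205))
g,gc=blob((H>45)&(H<80)&(S>100),(340,180,400,230));r,rc=blob(((H<6)|(H>174))&(S>150),(340,180,400,230))
p,pc=blob((H>5)&(H<22)&(S>120),(405,195,440,240))
for n,s,ce in (("or",o,oc),("bl",b,bc),("gr",g,gc),("red",r,rc),("ptr",p,pc)):print(n,s,ce.round(1))
R_=lambda u,v,z:rg(onz(c,u,v,z,T)).round(4)
for n,s in(("or",o),("bl",b)):
    x,y,wd,h=s[:4]; print(n,[R_(x+k*(wd)-.5,y+h*f-.5,.078) for k,f in((0,.5),(1,.5),(.5,0),(.5,1))])
for n,ce in(("gr",gc),("red",rc),("ptr",pc)):print(n,R_(*ce,.073))
print("grip x at top/bottom; nose:",[R_(u,240,.127) for u in(135,353)],R_(244,235,.131))
# hypothesised geometry reprojection
for P in ([-.053,-.012,.078],[-.070,-.037,.127],[-.053,.007,.078]): print(P,proj(c,w(P),T))
cv2.imwrite("pics/w1c.png",cv2.resize(im[140:260,120:450,::-1],None,fx=2.4,fy=2.4,interpolation=cv2.INTER_CUBIC))
```

```text
cam [-0.29741319 -0.01195957  0.22599466]
or [250 172  12  27 263] [255.5 185.4]
bl [290 172  11  24 116] [295.3 179.4]
gr [373 203  16   8 103] [380.1 206.4]
red [359 203  15   8  97] [365.6 206.6]
ptr [411 204  21  24  75] [420.8 215.3]
or [array([-0.0679, -0.0339,  0.078 ]), array([-0.0678, -0.0237,  0.078 ]), array([-0.0876, -0.0277,  0.078 ]), array([-0.0452, -0.03  ,  0.078 ])]
bl [array([-0.0701,  0.    ,  0.078 ]), array([-0.0701,  0.0093,  0.078 ]), array([-0.0876,  0.0038,  0.078 ]), array([-0.0504,  0.0057,  0.078 ])]
gr [-0.021   0.0912  0.073 ]
red [-0.0206  0.0771  0.073 ]
ptr [-0.0018  0.1386  0.073 ]
grip x at top/bottom; nose: [array([-0.0648, -0.1215,  0.127 ]), array([-0.0642,  0.049 ,  0.127 ])] [-0.083  -0.0348  0.131 ]
[-0.053, -0.012, 0.078] [275.25419561 194.02910861]
[-0.07, -0.037, 0.127] [242.7926486  237.12539028]
[-0.053, 0.007, 0.078] [296.58474267 194.00623865]
```

View pics/w1c.png

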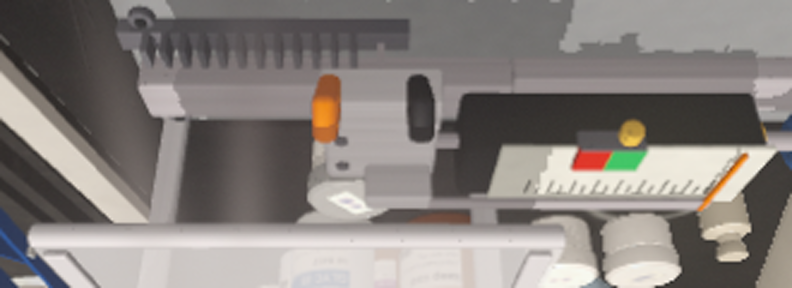

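Run:
```python
from h import *
c=dict(np.load("w1.npz"));S=dict(np.load("scene0.npz"));T0=dict(np.load("top0.npz"))
for x in (-.053,-.057,-.061,-.065):
    e=np.array([x-.0033,-.0295,.0817]);d=np.array([.0067,0,.006])
    print(x,"wrist v",[proj(c,w(e+k*d),c["T"]).round(1).tolist() for k in(-1,0,1)],
     "scenecrop",[((proj(S,w(e+k*d))+.4-[155,235])*5).round().tolist() for k in (-1,0,1)],
     "topcrop",[((proj(T0,w(e+k*d))+.4-[95,172])*5).round().tolist() for k in (-1,0,1)])
def orb(im,r):
    x0,y0,x1,y1=r;h=cv2.cvtColor(im,cv2.COLOR_RGB2HSV)[y0:y1,x0:x1].astype(int)
    m=(h[...,0]<22)&(h[...,1]>60);m2=m&(h[...,1]>90)
    for k in(m,m2):
        v,u=np.nonzero(k); 
        if len(u):print(len(u),((u.min())*5,u.max()*5+5,v.min()*5,v.max()*5+5),u.mean()*5+2.5,v.mean()*5+2.5)
print("scene rel to (250,268) -> crop offset (475,165)");orb(S["color"],(250,268,268,285))
print("top rel to (197,222) -> crop offset (510,250)");orb(T0["color"],(197,222,212,238))
```

```text
-0.053 wrist v [[255.1, 185.8], [255.3, 195.7], [255.5, 205.4]] scenecrop [[515.0, 212.0], [507.0, 201.0], [498.0, 190.0]] topcrop [[528.0, 312.0], [528.0, 299.0], [529.0, 286.0]]
-0.057 wrist v [[254.8, 183.3], [255.0, 193.3], [255.2, 203.2]] scenecrop [[519.0, 216.0], [511.0, 205.0], [503.0, 193.0]] topcrop [[527.0, 319.0], [527.0, 306.0], [527.0, 293.0]]
-0.061 wrist v [[254.5, 180.7], [254.8, 190.9], [255.0, 200.9]] scenecrop [[524.0, 219.0], [516.0, 208.0], [508.0, 197.0]] topcrop [[525.0, 327.0], [525.0, 314.0], [526.0, 301.0]]
-0.065 wrist v [[254.3, 178.0], [254.5, 188.4], [254.7, 198.6]] scenecrop [[528.0, 223.0], [520.0, 212.0], [512.0, 201.0]] topcrop [[524.0, 334.0], [524.0, 321.0], [524.0, 308.0]]
scene rel to (250,268) -> crop offset (475,165)
31 (np.int64(15), np.int64(55), np.int64(25), np.int64(55)) 36.85483870967742 43.79032258064516
29 (np.int64(20), np.int64(55), np.int64(30), np.int64(55)) 37.5 44.224137931034484
top rel to (197,222) -> crop offset (510,250)
```

```bash
cat >> h.py <<'E'
ax=np.array([np.sin(a),0,-np.cos(a)]);GM=np.array([-.063,-.0122,.078])
def st(bot,n): print(n,"t",round(bot.current_time(),2),"tcp",rg(bot.current_tool_pos()).round(4),"gap",round(bot.current_finger_gap()*85,1),"F",(Rr.T@np.array(bot.current_contact_force())).round(1))
E
python3 - <<'E'
from h import *
from bench import bot,vision
bot.move_gripper(.72,30)
t=GM+[0,.006,0]
bot.movel(w(t-.11*ax),.15,ORI); st(bot,"pre")
print(bot.movel(w(t+.017*ax),.08,contact_N=8)); st(bot,"in")
T=wristT(bot,c:=vision.camera("wrist"));np.savez("w2.npz",T=T,**c)
cv2.imwrite("pics/w2.png",c["color"][:,:,::-1])
E
```

```text
pre t 6.21 tcp [-0.1368 -0.0066  0.1591] gap 60.7 F [ 0.8 -0.1  1. ]
False
in t 7.94 tcp [-0.0517 -0.006   0.0657] gap 61.2 F [ 0.3  0.8 -0.3]
```

View pics/w2.png

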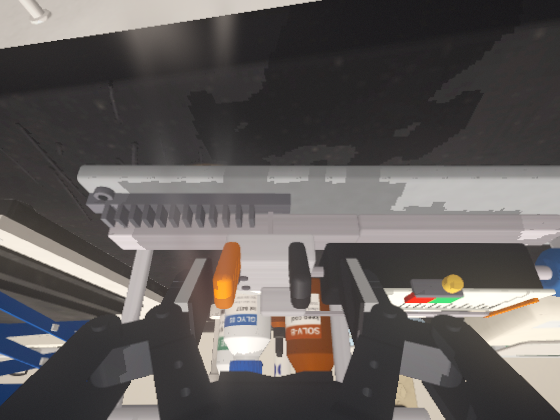

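Both fingers straddle the grips, with the paddle at (228,275) and the black grip at (299,275). The tips reach well past the grip ends, and the marker is visible at (440,298). Next I'll squeeze and set up the gauge measurement.

```bash
cat >> h.py <<'E'
def gauge(c,T=None):
    "rig y of pointer minus green (reading still to go), via plane z=.074"
    h=cv2.cvtColor(c["color"],cv2.COLOR_RGB2HSV).astype(int);H,S,V=h[...,0],h[...,1],h[...,2]
    out={}
    for n,m in (("g",(H>45)&(H<80)&(S>100)&(V>60)),("r",((H<5)|(H>174))&(S>170)),("p",(H>=6)&(H<=20)&(S>110)&(V>120))):
        v,u=np.nonzero(m);P=np.array([rg(onz(c,x,y,.074,T)) for x,y in zip(u,v)]) if len(u) else np.zeros((0,3))
        k=(P[:,1]>-.01)&(P[:,1]<.17)&(P[:,0]>-.028)&(P[:,0]<(.005 if n!="p" else -.008)); P=P[k]
        out[n]=(P[:,1].mean().round(4),P[:,0].mean().round(4),len(P)) if len(P) else None
    return out,(out["p"][0]-out["g"][0] if out["p"] and out["g"] else None)
E
python3 - <<'E'
from h import *
from bench import bot,vision
for f in("w1","w2","s1","t1"):
    c=dict(np.load(f+".npz"));print(f,gauge(c,c.get("T")))
bot.move_gripper(0.0,30);st(bot,"closed");bot.pause(.2);st(bot,"closed")
T=wristT(bot,c:=vision.camera("wrist"));np.savez("w3.npz",T=T,**c);cv2.imwrite("pics/w3.png",c["color"][:,:,::-1]);print(gauge(c,T))
print("scene",gauge(vision.camera("scene")),"top",gauge(vision.camera("top")))
E
```

```text
w1 ({'g': (np.float64(0.0905), np.float64(-0.0217), 90), 'r': (np.float64(0.0764), np.float64(-0.0227), 77), 'p': (np.float64(0.1319), np.float64(-0.0187), 39)}, np.float64(0.04139999999999999))
w2 ({'g': (np.float64(0.0895), np.float64(-0.0225), 112), 'r': (np.float64(0.0748), np.float64(-0.0225), 129), 'p': (np.float64(0.1362), np.float64(-0.0181), 101)}, np.float64(0.04669999999999999))
s1 ({'g': (np.float64(0.088), np.float64(-0.0216), 16), 'r': (np.float64(0.0747), np.float64(-0.0222), 10), 'p': (np.float64(0.1307), np.float64(-0.0175), 13)}, np.float64(0.042700000000000016))
t1 ({'g': (np.float64(0.0904), np.float64(-0.0207), 10), 'r': (np.float64(0.0764), np.float64(-0.0201), 8), 'p': (np.float64(0.082), np.float64(-0.0214), 3)}, np.float64(-0.00839999999999999))
closed t 8.37 tcp [-0.0521 -0.0061  0.0655] gap 30.3 F [-6.  -0.7  5.1]
closed t 8.57 tcp [-0.0521 -0.0062  0.0655] gap 30.9 F [-7.1  0.   4. ]
({'g': (np.float64(0.0894), np.float64(-0.0225), 90), 'r': (np.float64(0.0751), np.float64(-0.0223), 99), 'p': (np.float64(0.1368), np.float64(-0.0175), 107)}, np.float64(0.04740000000000001))
scene ({'g': (np.float64(0.088), np.float64(-0.0216), 16), 'r': (np.float64(0.0742), np.float64(-0.0214), 9), 'p': (np.float64(0.1307), np.float64(-0.0175), 13)}, np.float64(0.042700000000000016)) top ({'g': (np.float64(0.0906), np.float64(-0.0201), 9), 'r': (np.float64(0.0759), np.float64(-0.0204), 7), 'p': (np.float64(0.0816), np.float64(-0.02), 4)}, np.float64(-0.008999999999999994))
```

View pics/w3.png

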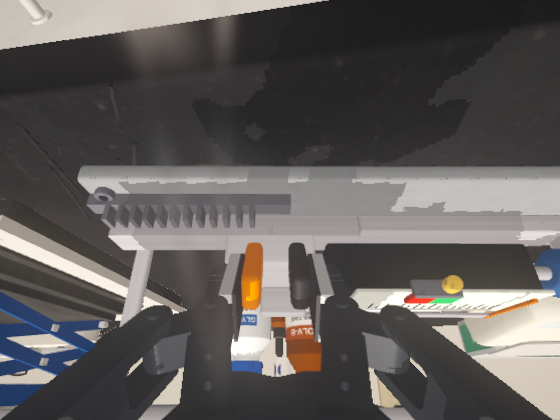

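The squeeze is full: the gap over the grips is 31 mm, with the paddle at (253,275) moved in against black at (299,275). Scene and far wrist views put the distance to go at about 42 mm. Now I'll draw in stages.

Run:
```python
from h import *
from bench import bot,vision
base=np.array([-.0521,-.0062,.0655])
for i,dy in enumerate((.015,.03,.040)):
    bot.movel(w(base-[0,dy,0]),.05);st(bot,dy)
    T=wristT(bot,c:=vision.camera("wrist"));print("  w",gauge(c,T))
    s=vision.camera("scene");print("  s",gauge(s))
np.savez("w4.npz",T=T,**c);np.savez("s4.npz",**s)
cv2.imwrite("pics/w4.png",np.hstack([cv2.resize(c["color"][230:340,360:560,::-1],(400,220)),cv2.resize(s["color"][250:330,180:300,::-1],(400,220*4//3))[:220]]))
```

```text
0.015 t 9.17 tcp [-0.0522 -0.021   0.0656] gap 30.3 F [-2.8  3.4 -0.9]
  w ({'g': (np.float64(0.0843), np.float64(-0.022), 92), 'r': (np.float64(0.0687), np.float64(-0.0233), 133), 'p': (np.float64(0.1213), np.float64(-0.0171), 111)}, np.float64(0.037000000000000005))
  s ({'g': (np.float64(0.083), np.float64(-0.0218), 17), 'r': (np.float64(0.0686), np.float64(-0.022), 10), 'p': (np.float64(0.1289), np.float64(-0.0163), 14)}, np.float64(0.04589999999999998))
0.03 t 9.72 tcp [-0.0522 -0.0357  0.0656] gap 31.0 F [-4.5  6.  -0.4]
  w ({'g': (np.float64(0.0816), np.float64(-0.0219), 92), 'r': (np.float64(0.0659), np.float64(-0.0227), 110), 'p': (np.float64(0.1072), np.float64(-0.0172), 110)}, np.float64(0.025599999999999998))
  s ({'g': (np.float64(0.08), np.float64(-0.0219), 17), 'r': (np.float64(0.066), np.float64(-0.0218), 10), 'p': (np.float64(0.1151), np.float64(-0.0175), 12)}, np.float64(0.03509999999999999))
0.04 t 10.17 tcp [-0.0522 -0.0455  0.0656] gap 30.9 F [-4.2  7.3 -0.5]
  w ({'g': (np.float64(0.0803), np.float64(-0.0219), 94), 'r': (np.float64(0.0643), np.float64(-0.0224), 105), 'p': (np.float64(0.0989), np.float64(-0.0168), 111)}, np.float64(0.018600000000000005))
  s ({'g': (np.float64(0.0789), np.float64(-0.0215), 16), 'r': (np.float64(0.065), np.float64(-0.0208), 10), 'p': (np.float64(0.1241), np.float64(-0.0165), 11)}, np.float64(0.045200000000000004))
```

View pics/w4.png

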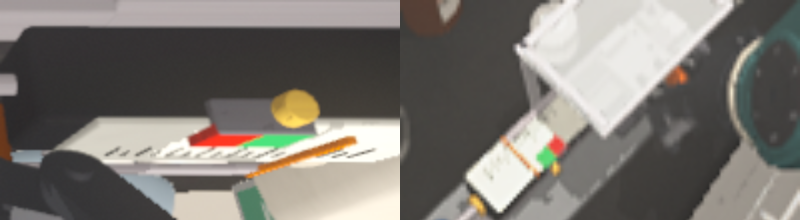

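Run:
```python
from h import *
s=dict(np.load("s4.npz"))
f=lambda x,y:rg(onz(s,180+(x-400)/3.333,250+y/3.6625,.075)).round(4)
print(f(503,138),f(540,172),"green",f(546,157),"red",f(557,147))
h=cv2.cvtColor(s["color"],cv2.COLOR_RGB2HSV).astype(int);m=(h[...,0]>=4)&(h[...,0]<=24)&(h[...,1]>90)
v,u=np.nonzero(m)
for x,y in zip(u,v):
    p=rg(onz(s,x,y,.075))
    if -.04<p[0]<.03 and 0<p[1]<.17: print(x,y,p.round(3)[:2],h[y,x])
```

```text
[0.0179 0.0935 0.075 ] [-0.0304  0.0915  0.075 ] green [-0.0244  0.0786  0.075 ] red [-0.0252  0.0656  0.075 ]
210 287 [0.022 0.094] [ 12 139 160]
211 287 [0.019 0.092] [ 11 103 206]
227 287 [-0.017  0.059] [  4 100 224]
211 288 [0.017 0.094] [ 14 125 242]
225 288 [-0.015  0.065] [  4 119 239]
212 289 [0.012 0.094] [ 12 147 201]
224 289 [-0.015  0.069] [  5 117 234]
229 289 [-0.027  0.059] [  4  95 205]
213 290 [0.007 0.094] [ 14 155 235]
225 290 [-0.02  0.07] [  4 176 232]
214 291 [0.002 0.095] [ 15 158 233]
226 291 [-0.025  0.07 ] [  4 175 236]
215 292 [-0.002  0.095] [ 13 140 229]
216 292 [-0.005  0.093] [ 17  92 240]
227 292 [-0.03  0.07] [  6 110 170]
216 293 [-0.007  0.095] [ 11 146 213]
217 293 [-0.009  0.093] [ 17  91 240]
217 294 [-0.012  0.095] [ 10 144 214]
218 294 [-0.014  0.093] [ 17  92 240]
226 294 [-0.032  0.077] [ 21 136 219]
218 295 [-0.017  0.095] [ 10 145 214]
225 295 [-0.032  0.081] [ 15 114 157]
227 295 [-0.037  0.077] [ 18 142 210]
220 296 [-0.024  0.093] [ 16 129 242]
225 296 [-0.035  0.083] [ 17 126 166]
226 296 [-0.037  0.081] [ 21 157 252]
227 296 [-0.039  0.079] [ 18 157 208]
220 297 [-0.026  0.096] [ 11 122 197]
221 297 [-0.028  0.094] [ 12 156 185]
226 297 [-0.039  0.083] [ 17 133 199]
221 298 [-0.031  0.096] [ 10 122 100]
201 303 [0.002 0.147] [ 18 149 159]
202 303 [-0.     0.145] [ 18 151 167]
201 304 [-0.001  0.149] [ 19 162 230]
202 304 [-0.003  0.147] [ 22 156 251]
203 304 [-0.005  0.145] [ 18 157 205]
201 305 [-0.003  0.151] [ 17 127 187]
202 305 [-0.005  0.149] [ 22 151 245]
203 305 [-0.007  0.147] [ 23 155 252]
204 305 [-0.01   0.145] [ 18 152 185]
203 306 [-0.01   0.149] [ 20 159 240]
204 306 [-0.012  0.147] [ 21 157 249]
205 306 [-0.014  0.145] [ 18 112 109]
203 307 [-0.012  0.151] [ 18 143 170]
204 307 [-0.015  0.149] [ 18 160 217]
205 307 [-0.017  0.147] [ 18 143 162]
204 308 [-0.017  0.152] [ 18 127 161]
205 308 [-0.019  0.15 ] [ 16  97 145]
```

```bash
cat >> h.py <<'E'
def sg(s):
    h=cv2.cvtColor(s["color"],cv2.COLOR_RGB2HSV).astype(int)[265:325,180:250]
    v,u=np.mgrid[265:325,180:250];P=np.array([rg(onz(s,x,y,.075)) for x,y in zip(u.ravel(),v.ravel())]);H,S,V=h.reshape(-1,3).T
    f=lambda m:P[m]
    k=(P[:,0]>-.031)&(P[:,0]<.022)&(P[:,1]>.03)&(P[:,1]<.15)
    g=f(k&(H>45)&(H<80)&(S>100));r=f(k&((H<5)|(H>174))&(S>130))
    gy=g[:,1].mean() if len(g) else np.nan
    p=f(k&(H>=8)&(H<=18)&(S>85)&(P[:,1]<.135)&(P[:,0]>-.022)); 
    return "g %.4f(%d) r %.4f p %.4f +-%.4f(%d) to go %.4f"%(gy,len(g),r[:,1].mean() if len(r) else np.nan,p[:,1].mean(),p[:,1].std(),len(p),p[:,1].mean()-gy)
E
python3 - <<'E'
from h import *
from bench import bot,vision
for f in("s1","s4"):print(sg(dict(np.load(f+".npz"))))
base=np.array([-.0521,-.0062,.0655])
for dy in (.050,.058,.064):
    bot.movel(w(base-[0,dy,0]),.05);bot.pause(.1);st(bot,dy)
    T=wristT(bot,c:=vision.camera("wrist"));s=vision.camera("scene");print("  ",sg(s),"w",gauge(c,T)[1])
np.savez("s5.npz",**s)
cv2.imwrite("pics/w5.png",np.hstack([cv2.resize(c["color"][230:340,360:560,::-1],(400,220)),cv2.resize(s["color"][265:325,180:270,::-1],(330,220),interpolation=cv2.INTER_CUBIC)]))
E
```

```text
g 0.0883(16) r 0.0744 p 0.1330 +-0.0007(11) to go 0.0447
g 0.0791(19) r 0.0650 p 0.0939 +-0.0010(13) to go 0.0149
0.05 t 10.72 tcp [-0.0523 -0.0552  0.0656] gap 30.6 F [-4.1  7.7 -1. ]
   g 0.0764(16) r 0.0632 p 0.0822 +-0.0052(14) to go 0.0058 w 0.00839999999999999
0.058 t 11.22 tcp [-0.0523 -0.063   0.0656] gap 30.4 F [-4.2  9.9 -1.4]
   g 0.0751(12) r 0.0609 p 0.0756 +-0.0026(13) to go 0.0005 w 0.006000000000000005
0.064 t 11.69 tcp [-0.0523 -0.0689  0.0656] gap 30.5 F [-5.8 10.6 -1.5]
   g 0.0771(13) r 0.0610 p 0.0700 +-0.0014(11) to go -0.0070 w 0.0
```

View pics/w5.png

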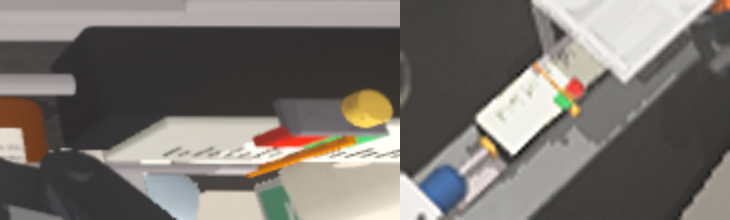

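In the wrist and scene crops the pointer is just green-side of the red/green edge. With red at 0.061, the green middle is at about 0.0745, so the pointer is roughly 4 mm past it. That's right for the run-back, so I'll draw 1 mm more and let go.

Run:
```python
from h import *
from bench import bot,vision
base=np.array([-.0521,-.0062,.0655])
bot.movel(w(base-[0,.065,0]),.05);bot.pause(.1);print(sg(vision.camera("scene")))
bot.move_gripper(.74);bot.pause(.3);st(bot,"open")
s=vision.camera("scene");print(sg(s))
T=wristT(bot,c:=vision.camera("wrist"));print(gauge(c,T));np.savez("w6.npz",T=T,**c);np.savez("s6.npz",**s)
cv2.imwrite("pics/w6.png",np.hstack([cv2.resize(c["color"][150:,100:500,::-1],(500,338)),cv2.resize(s["color"][265:325,180:260,::-1],(300,338),interpolation=cv2.INTER_CUBIC)]))
```

```text
g 0.0762(14) r 0.0609 p 0.0694 +-0.0011(12) to go -0.0068
open t 12.91 tcp [-0.0521 -0.0713  0.0655] gap 63.1 F [ 0.7 -0.7 -0.7]
g 0.0755(12) r 0.0627 p 0.0795 +-0.0010(12) to go 0.0039
({'g': (np.float64(0.076), np.float64(-0.0225), 79), 'r': (np.float64(0.0609), np.float64(-0.0236), 116), 'p': (np.float64(0.0837), np.float64(-0.0181), 125)}, np.float64(0.0076999999999999985))
```

View pics/w6.png

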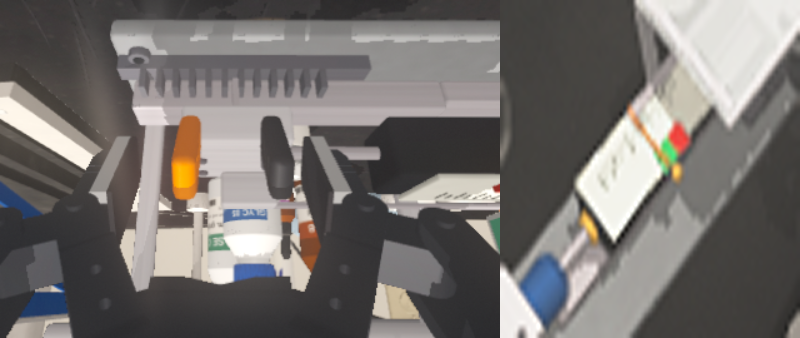

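The carriage held. The paddle-to-black spacing is 70 px against 71 px when free, so the catch is down, and the pointer is about 3.5 mm short of the middle, inside the green. I'll withdraw and check again.

Run:
```python
from h import *
from bench import bot,vision
p=rg(bot.current_tool_pos())
bot.movel(w(p-.13*ax),.12);st(bot,"out");bot.pause(.3)
T=wristT(bot,c:=vision.camera("wrist"));s=vision.camera("scene");print(sg(s),gauge(c,T))
h=cv2.cvtColor(c["color"],cv2.COLOR_RGB2HSV).astype(int)
cv2.imwrite("pics/w7.png",cv2.resize(c["color"][130:270,100:480,::-1],None,fx=2.1,fy=2.1,interpolation=cv2.INTER_CUBIC))
```

```text
out t 14.24 tcp [-0.139  -0.0714  0.1617] gap 62.6 F [ 0.1  0.5 -0.1]
g 0.0755(12) r 0.0627 p 0.0795 +-0.0010(12) to go 0.0039 ({'g': (np.float64(0.0764), np.float64(-0.0221), 56), 'r': (np.float64(0.0643), np.float64(-0.0222), 77), 'p': (np.float64(0.0809), np.float64(-0.0193), 39)}, np.float64(0.004500000000000004))
```

View pics/w7.png

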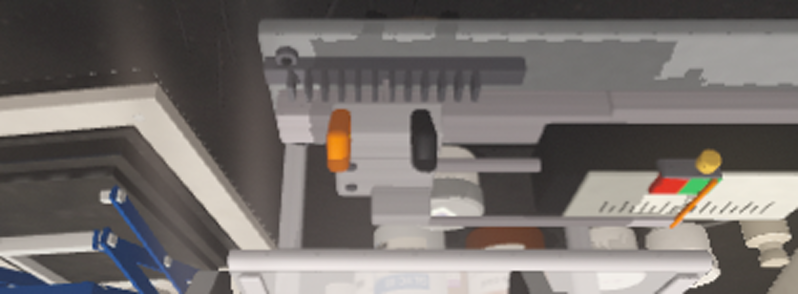

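```bash
python3 -c "
from bench import bot
bot.job_done();print(bot.current_time())"
```

```text
the job is handed in; nothing more can be done
the job is handed in; nothing more can be done
```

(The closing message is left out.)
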